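# Check out: key in the return code and post the guest key

### The job

Log the guest key back in and return it: on the key-return cabinet's keypad enter the return code by pressing the rear left key, then the front right key, then the rear middle key and last the long bar key, each fully down and let up again before the next, and press none of the other keys. Then take the key on the broad rectangular brass tag out of the dark oak stand and post it through the spring flap in the cabinet's top, so that it drops inside and the flap swings shut. Leave the other two keys in the stand and everything else on the ledge where it is.

Things in the scene. Friction and masses are not known exactly. Their poses are not given: they have to be found in the camera images.
- return_box: Key-return cabinet: fixed white steel box 220 mm deep (x), 320 wide (y), 180 high, empty inside, swing door locked. Origin under its centre; x points from its front (door) to its rear, y to the left of one facing the door; the keys' left, right, front, rear are meant so. On its flat top: left, the keypad (two rows of three square keys, a long bar key in front of them); right, the posting slot.
- slot (a point): Centre of the posting slot's mouth, on top of its 5 mm high, 9 mm wide steel collar (185 mm above the ledge). The opening goes straight down and measures 66 mm along the cabinet's y and 36 mm along its x. A steel flap closes it 8 mm below this point.
- flap (a joint): Angle (rad) of the slot's spring flap, a 34 x 63 mm steel plate hinged on the slot's rear long edge: 0 shut, swings down into the cabinet up to 1.45. Very light spring (under 1 N at its middle): what is pushed down through the slot pushes it open, a tag let go there slides on down by its own weight, and it shuts by itself.
- rear_left_top (a point): Centre of the top face of the rear row, left key of the keypad (square metal spring key, 32 x 32 mm, key centres 46 mm apart); key top 12 mm above the cabinet's top when up (192 mm above the ledge), 9 mm above the keypad plate.
- front_right_top (a point): Centre of the top face of the front row, right key of the keypad (square metal spring key, 32 x 32 mm, key centres 46 mm apart); key top 12 mm above the cabinet's top when up (192 mm above the ledge), 9 mm above the keypad plate.
- rear_middle_top (a point): Centre of the top face of the rear row, middle key of the keypad (square metal spring key, 32 x 32 mm, key centres 46 mm apart); key top 12 mm above the cabinet's top when up (192 mm above the ledge), 9 mm above the keypad plate.
- bar_top (a point): Centre of the top face of the bar key: the one long spring key, 30 mm (x) by 124 mm (y), in front of the two rows of square keys, 46 mm from the front row; as high as the others.
- rear_left (a joint): How far the rear row, left key is pressed down (m): 0 up, 0.006 fully down; the spring takes 1.5 N to start and 5 N at the bottom, and returns it when let go.
- front_right (a joint): How far the front row, right key is pressed down (m): 0 up, 0.006 fully down; the spring takes 1.5 N to start and 5 N at the bottom, and returns it when let go.
- rear_middle (a joint): How far the rear row, middle key is pressed down (m): 0 up, 0.006 fully down; the spring takes 1.5 N to start and 5 N at the bottom, and returns it when let go.
- bar (a joint): How far the long bar key is pressed down (m): 0 up, 0.006 fully down; the spring takes 1.5 N to start and 5 N at the bottom, and returns it when let go.
- rear_right (a joint): How far the rear row, right key is pressed down (m): 0 up, 0.006 fully down; the spring takes 1.5 N to start and 5 N at the bottom, and returns it when let go.
- front_left (a joint): How far the front row, left key is pressed down (m): 0 up, 0.006 fully down; the spring takes 1.5 N to start and 5 N at the bottom, and returns it when let go.
- front_middle (a joint): How far the front row, middle key is pressed down (m): 0 up, 0.006 fully down; the spring takes 1.5 N to start and 5 N at the bottom, and returns it when let go.
- stand: Fixed dark oak key stand, 70 mm (x) by 200 mm (y), 50 mm high, origin under its centre. Three keys stand in a row along its y, 62 mm apart, blade down in narrow holes, tag above; which key is in which place varies.
- broad_key_mid (a point): Centre of the broad tag of the key to post: flat rectangular brass plate 44 mm wide (y), 78 high (z), 10 thick (x). Tag and key are one rigid piece, about 0.26 kg, 114 mm long: the tag's top is 39 mm above this point, the tip of its steel blade (9 x 3 mm) 75 mm below. In the stand the blade is 36 mm down in a hole, with play, and the tag's lower edge rests on the stand.
- round_key_mid (a point): Centre of the tag of another key: a round brass disc 38 mm across and 10 mm thick. Stays in the stand.
- slim_key_mid (a point): Centre of the tag of another key: a slim brass bar 20 mm wide, 62 mm high and 10 mm thick. Stays in the stand.
- key_tray: Bystander: white ceramic key tray, 70 x 150 x 22 mm, behind the stand; origin on the ledge under its middle.
- lint_roller: Bystander: lint roller lying down, yellow plastic handle, 210 mm long, 52 mm thick; origin on the ledge under its middle.
- door_wedge: Bystander: chrome door wedge, 120 x 44 x 34 mm; origin on the ledge under its middle.
- boot_scraper: Bystander: green silicone boot scraper lying flat, 190 x 85 x 12 mm; origin on the ledge under its middle.
- shoe_brush: Bystander: shoe brush, bristles down, 170 x 54 x 53 mm; origin on the ledge under its middle.
- polish_tin: Bystander: polish tin, 83 mm across, 27 mm high; origin on the ledge under its middle.

How it is judged:
By the outcome, as a careful person would: the job done as asked, in the order asked, and still so for the second after the job is handed in, with the robot touching nothing.
It also fails if it takes over 64 s, if anything falls off the work surface, if the arm or the gripper's body presses on something with over 40 N, if the wrist force passes 120 N, or if a joint passes its speed limit or range.

### The arm

A 7-joint arm with a two-finger parallel gripper is mounted at the origin on the work surface. World frame = base frame: x ahead of the robot, y to its left, z up, the work surface at z = 0. Lengths are in m, angles in rad, forces in N, time in s.
With the tool pointing down it reaches from about 0.4 to 0.875 m from the base axis. Payload 19.3 kg.
Tool frame: the origin (TCP) lies at the very end of the fingers, on their centre line; the grasp point (between the pads) lies 19 mm behind it; z points along the fingers, y is the direction in which the jaws open and shut (so a half turn about z gives the same grasp; the last joint's range is limited). The gripper opens to 85 mm and grips with 20 to 120 N. Pads are 22 mm wide; open, the fingers measure 114 mm over their backs; the gripper's body (76 mm by 85 mm) begins 54 mm behind the grasp point. The pads swing forward as they close: fully open they stand 13 mm farther back than shut.
Start: joints at [-1.324, 0.521, -0.036, 1.599, 0.021, 1.021, -0.113], TCP at [0.195, 0.594, 0.231] pointing down, gripper open.
Joint ranges: [-2.91, 2.91], [-0.3, 2.13], [-1.5, 1.42], [0.17, 2.43], [-1.26, 4.41], [0.16, 1.93], [-2.52, 2.52]. Speed limits (rad/s): [1.89, 1.89, 2.39, 2.39, 3.01, 3.01, 3.01].

### API

Orientations are given as [roll, pitch, yaw] about the fixed x, y, z axes, in that order (R = Rz(yaw) Ry(pitch) Rx(roll)).
In Python, from workcell import bot gives the robot as it stands. The module is installed in compiled form; this text tells all that it offers.
- The arm moves only by the shell command python3 -m inch 'ROWS' [FORCE]. ROWS is JSON, a list of rows, each an object of numbers: "dx", "dy", "dz": the shift along the tool's x, y, z in mm; "rx", "ry", "rz": the turn, a rotation vector about the tool's x, y, z in rad; "hand": the closure, from -1 (fully open) to 1 (shut), so that 0 is half open. In form: [{"dx": .., "dy": .., "dz": .., "rx": .., "ry": .., "rz": .., "hand": ..}, ...]. A call has 1 to 10 rows; each row shifts and turns the commanded pose from where the row before left it, along the tool's axes as they then stand; what a row does not reach is not made up. A row lasts 1/10 s, in which the tool goes at most 50 mm and 8.59 degrees, less where a joint would pass 70% of its speed; a pose out of reach is approached as far as the arm can. A call with a gripper value outside its range is refused whole. The fingers move at their own pace and stop on an object; FORCE is the grip in N (left out, the last holds). Time passes only in rows, so rows that do not move let the fingers close. It gives the time, the measured TCP pose, the force and the opening at its end, in the units of the state.
- bot.observe(): the state, without advancing time (a new reading comes with each control period).
- bot.grab_frame(name): name is "scene" or "side" or "wrist"; returns (picture, depth): 400x640x3 uint8, red, green, blue; 400x640 float32, m along the optical axis (not along the pixel's ray), 0 where there is no reading.
- bot.get_calibration(name): a dict with "vertical_fov" (degrees; the focal length in pixels is half the picture's height over the tangent of half this angle, whatever the lens; pixels are square), "cx", "cy" (the principal point, pixels), "origin" and "orientation" of the camera in the world. Camera axes: x right, y down, z forward; pixel columns grow to the right and rows downward; lengths in m; the calibration is good to about 2 mm. The wrist camera is an equidistant fisheye: a pixel r from the principal point sees the ray r / f radians off the axis. A picture is of the moment at which its call begins: read the wrist's pose just before it. get_calibration takes no time and is no camera call; for the wrist camera it gives the pose at the moment of the call.
- bot.job_done(): hands the job in, once; it reports no verdict.
Trained networks look in the newest picture that a camera, given by its name, has taken for a name from the list of things; names that differ only in an ending like _2 or _b are one class to them, and where a whole thing is asked for, a point or a joint stands for the part that bears it (a point fixed in the world has none). Each returns a list of dicts, best first, with "score" (0 to 1); they miss things now and then, are a little off and sometimes report something else, mostly with a low value. They report only what shows in the picture. A call takes as long as a camera call.
- bot.trace(camera, target): "region" (400x640 bool, what is visible of it) and "box" ([left, top, right, bottom] in pixels, round what is visible of it).
- bot.tip_of(camera, target): "centre" ([row, column] in pixels: a listed point, or the origin of a listed thing).
The state is a dict: "clock": time; "qpos": joint angles; "qd": joint speeds; "joint_efforts": joint torques, N m; "position": TCP position; "tool_rot": TCP orientation; "force": force on the tool from outside, world axes, zero at the start; "moment": the same for the moment, N m; "grip_width": finger opening in m.
Only numpy, scipy, OpenCV 4.12 (cv2) and the standard library are available. Lean on these libraries where they do the work, as an engineer would, in place of code of your own. Each camera call takes 0.05 s, during which the arm holds its last target.

## Working session

There is one attempt and no reset: what is moved stays moved. The work goes in short steps, Python scripts to look and compute and a shell command to move; the robot and the scene stay as the last step left them, time stands still between calls to the robot, and variables do not carry over. Pictures are saved under pics/ and viewed, and the job is handed in when it is done.

```bash
mkdir -p pics; cat > h.py <<'E'
import numpy as np, cv2
from workcell import bot
from scipy.spatial.transform import Rotation as R
def cal(n):
    c=bot.get_calibration(n); return c
def Rm(o):
    o=np.array(o)
    if o.shape==(3,3): return o
    if o.shape==(4,): return R.from_quat(o).as_matrix()
    return R.from_euler('xyz',o).as_matrix()
def rays(c,uv):
    f=200/np.tan(np.radians(c['vertical_fov'])/2)
    return f
def pix2w(c,row,col,d):
    f=200/np.tan(np.radians(c['vertical_fov'])/2)
    p=np.stack([(col-c['cx'])/f*d,(row-c['cy'])/f*d,d+0*col],-1)
    return p@Rm(c['orientation']).T+np.array(c['origin'])
def fish(c,row,col):
    f=200/np.tan(np.radians(c['vertical_fov'])/2)
    x=col-c['cx'];y=row-c['cy'];r=np.hypot(x,y);t=r/f
    v=np.array([np.sin(t)*x/r,np.sin(t)*y/r,np.cos(t)])
    return Rm(c['orientation'])@v
def plane(c,row,col,z,fisheye=False):
    if fisheye: v=fish(c,row,col)
    else:
        f=200/np.tan(np.radians(c['vertical_fov'])/2)
        v=Rm(c['orientation'])@np.array([(col-c['cx'])/f,(row-c['cy'])/f,1])
    o=np.array(c['origin']); return o+v*(z-o[2])/v[2]
E
python3 - <<'E'
from h import *
print(bot.observe())
for n in ['scene','side','wrist']:
    print(n,cal(n))
    p,d=bot.grab_frame(n); cv2.imwrite(f'pics/{n}0.png',p[:,:,::-1]); np.save(n+'d.npy',d)
E
```

```text
{'clock': 0.0, 'qpos': array([-1.32419828,  0.52200777, -0.03632738,  1.59998692,  0.02117648,
        1.02107047, -0.11277565]), 'qd': array([-0.00112501,  0.00051891, -0.00011593,  0.00068302,  0.00140397,
       -0.00017667,  0.00070291]), 'joint_efforts': array([-3.74873023e-03, -9.27076936e+01,  1.97830126e+00, -3.69947648e+01,
        1.77066569e-02,  7.86020304e-03,  2.31086062e-06]), 'position': array([0.19463108, 0.59358576, 0.23073716]), 'tool_rot': array([-3.14050552e+00,  5.61782362e-05,  2.82479632e+00]), 'force': array([-0.01982656,  0.44652619,  0.05908322]), 'moment': array([-0.00895146, -0.04917452, -0.06467649]), 'grip_width': 0.08542764081891951}
scene {'vertical_fov': 42.356688046694806, 'cx': 322.7576868000371, 'cy': 200.78828871062944, 'origin': array([1.38089277, 1.06803561, 1.40749852]), 'orientation': array([-2.32634204,  0.00760619,  2.49029757])}
side {'vertical_fov': 50.638257972482485, 'cx': 325.5114879509491, 'cy': 199.59973491758134, 'origin': array([0.1139742 , 1.25592573, 1.1175856 ]), 'orientation': array([-2.19473006, -0.02231675, -2.77006677])}
wrist {'vertical_fov': 65.70646984690485, 'cx': 317.63246171305855, 'cy': 201.91933182823482, 'origin': array([0.12721304, 0.61653631, 0.37297792]), 'orientation': array([2.85898370e+00, 8.10527057e-04, 1.25331705e+00])}
```

View pics/scene0.png

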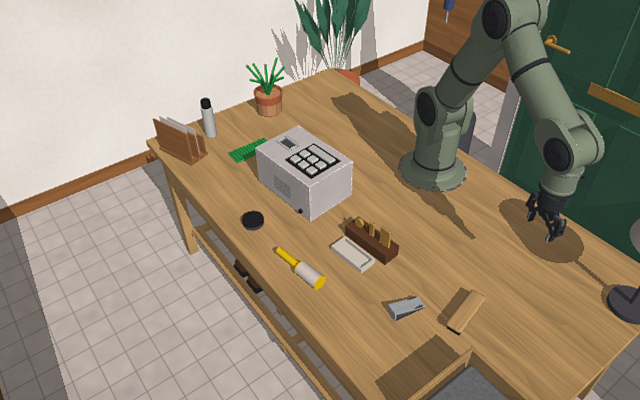

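View pics/side0.png

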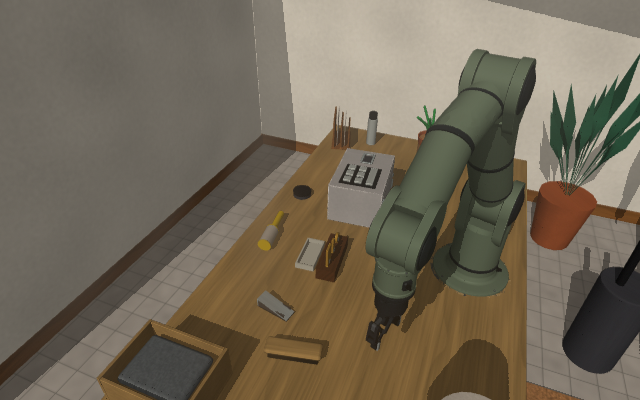

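View pics/wrist0.png

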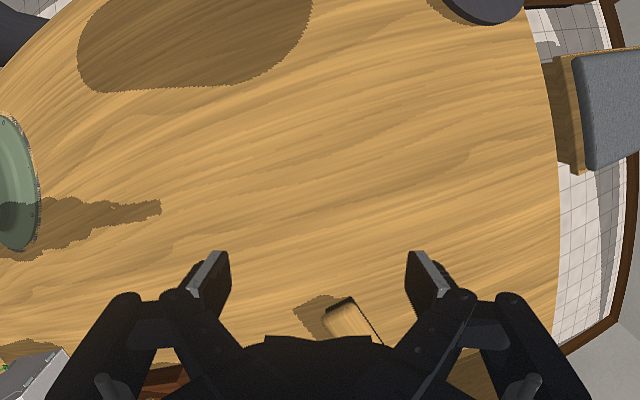

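The scene view shows the cabinet at about (305,165), with the keypad on the robot side and the slot at about (288,142). The stand is at about (370,240) with three tags. The wrist view doesn't show the targets yet.

```bash
python3 - <<'E'
from h import *
for n in ['scene','side']:
    c=cal(n); p,d=bot.grab_frame(n)
    for t in ['slot','rear_left_top','front_right_top','rear_middle_top','bar_top','broad_key_mid','round_key_mid','slim_key_mid','stand','return_box']:
        r=bot.tip_of(n,t)[:2]
        for q in r:
            row,col=q['centre']; z=0.185 if t=='slot' else 0.192 if 'top' in t else 0 
            if 'key_mid' in t: w=pix2w(c,row,col,d[int(round(row)),int(round(col))])
            else: w=plane(c,row,col,z)
            print(n,t,round(q['score'],2),np.round([row,col],1),np.round(w,4))
print(bot.observe()['clock'])
E
python3 - <<'E'
import cv2
a=cv2.imread('pics/scene0.png')
cv2.imwrite('pics/scz.png',cv2.resize(a[110:290,240:420],None,fx=3.3,fy=3.3,interpolation=cv2.INTER_CUBIC))
a=cv2.imread('pics/side0.png')
cv2.imwrite('pics/sidez.png',cv2.resize(a[140:290,250:420],None,fx=3.5,fy=3.5,interpolation=cv2.INTER_CUBIC))
E
```

```text
scene slot 0.84 [143.  288.1] [ 0.5086 -0.316   0.185 ]
scene rear_left_top 0.49 [166.8 308.9] [ 0.5355 -0.1407  0.192 ]
scene front_right_top 0.43 [152.  303.4] [ 0.4997 -0.2252  0.192 ]
scene rear_middle_top 0.53 [165.3 303.1] [ 0.5473 -0.161   0.192 ]
scene bar_top 0.69 [152.5 323.8] [ 0.4401 -0.1749  0.192 ]
scene bar_top 0.45 [255.5 354.3] [0.6783 0.2916 0.192 ]
scene broad_key_mid 0.53 [238.9 385.4] [0.4831 0.2312 0.0851]
scene round_key_mid 0.46 [223.2 363.6] [0.47   0.1027 0.0503]
scene slim_key_mid 0.55 [254.1 353.8] [0.5689 0.1676 0.0075]
scene slim_key_mid 0.49 [229.3 372.9] [0.4859 0.1692 0.0834]
scene stand 0.92 [242.8 369.4] [0.4846 0.1559 0.    ]
scene stand 0.62 [309.2 409. ] [0.5735 0.453  0.    ]
scene return_box 0.73 [189.9 302.2] [ 0.5106 -0.2294  0.    ]
side slot 0.56 [153.6 369.7] [ 0.5109 -0.3645  0.185 ]
side slot 0.54 [310.2 278.4] [0.495  0.5791 0.185 ]
side rear_left_top 0.63 [174.9 346.2] [ 0.5465 -0.1441  0.192 ]
side rear_left_top 0.4 [159.2 367.9] [ 0.5012 -0.3018  0.192 ]
side front_right_top 0.46 [164.1 362.1] [ 0.5121 -0.2522  0.192 ]
side rear_middle_top 0.63 [172.4 349.6] [ 0.5398 -0.1679  0.192 ]
side rear_middle_top 0.27 [255.  311.9] [0.4923 0.3469 0.192 ]
side bar_top 0.54 [174.9 371.9] [ 0.4495 -0.1859  0.192 ]
side broad_key_mid 0.54 [254.  328.4] [0.4746 0.2409 0.1111]
side broad_key_mid 0.49 [232.4 273.2] [0.7407 0.1438 0.0459]
side round_key_mid 0.5 [255.8 330. ] [0.4792 0.2104 0.0745]
side round_key_mid 0.38 [237. 339.] [0.4935 0.0726 0.0482]
side slim_key_mid 0.61 [241.3 333.7] [0.4853 0.1582 0.0985]
side stand 0.73 [264.1 332.1] [0.4821 0.1747 0.    ]
side stand 0.39 [163.2 361.6] [ 0.5997 -0.5726  0.    ]
side return_box 0.61 [203.9 360.5] [ 0.4983 -0.2308  0.    ]
1.25
```

View pics/scz.png

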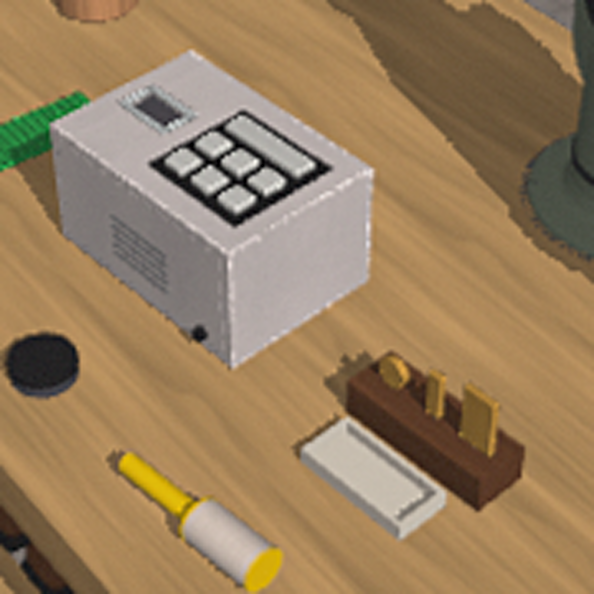

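View pics/sidez.png

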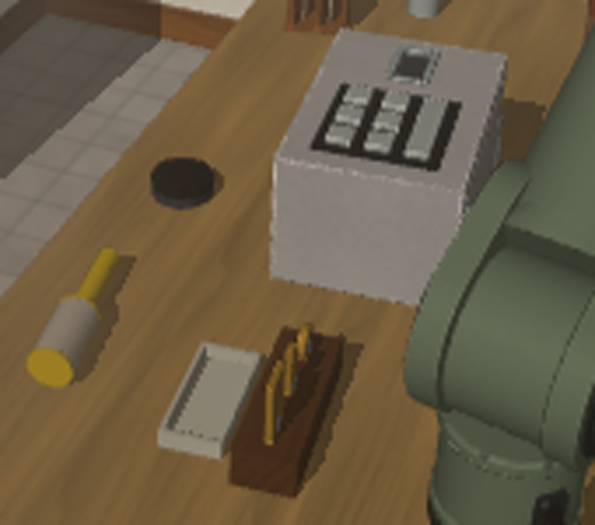

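The bar key is on the robot side, so the cabinet's front faces the robot and rear left means far x and large y. The broad tag is the stand's +y-most key. I'll fit the poses from depth.

```bash
python3 - <<'E'
from h import *
for n in ['scene','side']:
    c=cal(n); d=np.load(n+'d.npy'); rr,cc=np.mgrid[0:400,0:640]
    W=pix2w(c,rr,cc,d)
    m=(W[...,2]>0.172)&(W[...,2]<0.205)&(abs(W[...,0]-0.5)<.25)&(W[...,1]<0)&(W[...,1]>-.5)&(d>0)
    k,l,s,_=cv2.connectedComponentsWithStats(m.astype(np.uint8)); i=1+np.argmax(s[1:,4])
    P=W[l==i]
    (cx,cy),(w,h),a=cv2.minAreaRect((P[:,:2]*1000).astype(np.float32)); print(n,'top',cx,cy,w,h,a,np.median(P[:,2]),len(P))
    # rect of detected top without keys
    c1=(W[...,2]>0.04)&(W[...,2]<0.058)&(abs(W[...,0]-.48)<.12)&(abs(W[...,1]-.16)<.17)&(d>0)
    P=W[c1]; print('stand',len(P),cv2.minAreaRect((P[:,:2]*1000).astype(np.float32)))
    t=(W[...,2]>0.058)&(W[...,2]<0.16)&(abs(W[...,0]-.48)<.1)&(abs(W[...,1]-.16)<.17)&(d>0)
    k,l,s,_=cv2.connectedComponentsWithStats(t.astype(np.uint8))
    for i in range(1,k):
        Q=W[l==i]
        if len(Q)>8: print('tag',len(Q),Q.min(0).round(3),Q.max(0).round(3),np.median(Q,0).round(3), cv2.minAreaRect((Q[:,:2]*1000).astype(np.float32)))
E
```

```text
scene top 500.93963623046875 -230.33892822265625 230.92103576660156 330.3047180175781 5.244991302490234 0.18284662400823593 3144
stand 701 ((488.11358642578125, 165.35414123535156), (78.66500091552734, 204.31704711914062), 5.228143692016602)
tag 64 [0.486 0.083 0.059] [0.504 0.125 0.095] [0.497 0.105 0.079] ((495.2786865234375, 103.80838012695312), (41.4123649597168, 17.52276039123535), 89.43425750732422)
tag 69 [0.478 0.151 0.061] [0.501 0.179 0.12 ] [0.49  0.166 0.09 ] ((492.53118896484375, 166.854248046875), (25.130950927734375, 21.037500381469727), 33.420841217041016)
tag 182 [0.471 0.192 0.058] [0.495 0.251 0.138] [0.486 0.229 0.099] ((484.3044738769531, 221.69061279296875), (24.14557647705078, 58.0743293762207), 5.533209800720215)
side top 501.19757080078125 -229.62255859375 221.45053100585938 334.3126525878906 5.266211032867432 0.18285265601214917 2202
stand 593 ((487.85302734375, 162.88217163085938), (71.34276580810547, 207.08836364746094), 5.441764831542969)
tag 185 [0.475 0.079 0.058] [0.498 0.248 0.133] [0.483 0.21  0.09 ] ((486.84637451171875, 163.76544189453125), (12.673749923706055, 168.85317993164062), 4.831924915313721)
```

```bash
python3 -m inch '[{"dz":-15,"rz":0.145},{"dz":-15,"rz":0.145},{"dz":-15,"rz":0.145},{"dz":-15,"rz":0.145},{"dz":-15,"rz":0.145},{"dz":-15,"rz":0.145},{"dz":-15,"rz":0.145},{"dz":-15,"rz":0.147}]'
```

```text
schema error: expected keys dx, dy, dz, rx, ry, rz, hand
```

```bash
python3 -m inch '[{"dx":0,"dy":0,"dz":-15,"rx":0,"ry":0,"rz":0.145,"hand":-1},{"dx":0,"dy":0,"dz":-15,"rx":0,"ry":0,"rz":0.145,"hand":-1},{"dx":0,"dy":0,"dz":-15,"rx":0,"ry":0,"rz":0.145,"hand":-1},{"dx":0,"dy":0,"dz":-15,"rx":0,"ry":0,"rz":0.145,"hand":-1},{"dx":0,"dy":0,"dz":-15,"rx":0,"ry":0,"rz":0.145,"hand":-1},{"dx":0,"dy":0,"dz":-15,"rx":0,"ry":0,"rz":0.145,"hand":-1},{"dx":0,"dy":0,"dz":-15,"rx":0,"ry":0,"rz":0.145,"hand":-1},{"dx":0,"dy":0,"dz":-15,"rx":0,"ry":0,"rz":0.147,"hand":-1}]'
```

```text
clock: 2.05
position: [0.1946, 0.5939, 0.352]
tool_rot: [-3.142, -0.0, 1.657]
force: [-0.5, -0.2, 1.6]
grip_width: 0.0853
```

```bash
python3 -m inch '[{"dx":-43,"dy":23,"dz":0,"rx":0,"ry":0,"rz":0,"hand":-1},{"dx":-43,"dy":23,"dz":0,"rx":0,"ry":0,"rz":0,"hand":-1},{"dx":-43,"dy":23,"dz":0,"rx":0,"ry":0,"rz":0,"hand":-1},{"dx":-43,"dy":23,"dz":0,"rx":0,"ry":0,"rz":0,"hand":-1},{"dx":-43,"dy":23,"dz":0,"rx":0,"ry":0,"rz":0,"hand":-1},{"dx":-43,"dy":23,"dz":0,"rx":0,"ry":0,"rz":0,"hand":-1},{"dx":-43,"dy":23,"dz":0,"rx":0,"ry":0,"rz":0,"hand":-1},{"dx":-43,"dy":23,"dz":0,"rx":0,"ry":0,"rz":0,"hand":-1},{"dx":-43,"dy":23,"dz":0,"rx":0,"ry":0,"rz":0,"hand":-1},{"dx":-43,"dy":23,"dz":0,"rx":0,"ry":0,"rz":0,"hand":-1}]'
cat > look.py <<'E'
from h import *
import sys
c=cal('wrist'); p,d=bot.grab_frame('wrist'); n=sys.argv[1]
cv2.imwrite(f'pics/{n}.png',p[:,:,::-1]); np.save(n+'_d.npy',d)
import pickle; pickle.dump(c,open(n+'_c.pkl','wb'))
E
python3 look.py w1
```

```text
clock: 3.05
position: [0.464, 0.185, 0.3517]
tool_rot: [3.141, -0.001, 1.663]
force: [1.0, 1.3, 1.1]
grip_width: 0.0853
```

View pics/w1.png

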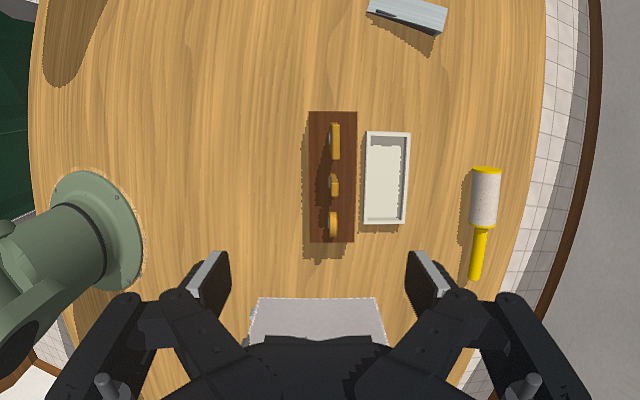

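The wrist view shows the stand at (332,177), with the broad tag at (335,141), slim at (334,185) and round at (333,224). I'll build a fisheye point cloud and measure.

```bash
cat >> h.py <<'E'
def fcloud(c,d):
    f=200/np.tan(np.radians(c['vertical_fov'])/2)
    rr,cc=np.mgrid[0:400,0:640]; x=cc-c['cx'];y=rr-c['cy'];r=np.hypot(x,y)+1e-9;t=r/f
    v=np.stack([np.tan(t)*x/r,np.tan(t)*y/r,np.ones_like(r)],-1)*d[...,None]
    return v@Rm(c['orientation']).T+np.array(c['origin'])
E
python3 - <<'E'
from h import *
import pickle
c=pickle.load(open('w1_c.pkl','rb'));d=np.load('w1_d.npy');W=fcloud(c,d)
m=np.zeros(d.shape,bool); m[100:250,295:365]=1; m&=d>0
print('ledge z',np.median(W[60:100,200:290,2]))
s=m&(abs(W[...,2]-.05)<.006); P=W[s]; print('stand',len(P),np.median(P[:,2]),cv2.minAreaRect((P[:,:2]*1000).astype(np.float32)))
for r0,r1 in [(112,165),(166,203),(204,242)]:
    mm=m.copy(); mm[:r0]=0; mm[r1:]=0; Q=W[mm&(W[...,2]>.06)]
    top=Q[:,2].max(); T=Q[Q[:,2]>top-.008]
    print(len(Q),top.round(4),'all',cv2.minAreaRect((Q[:,:2]*1000).astype(np.float32)),'top',len(T),T[:,:2].mean(0).round(4),cv2.minAreaRect((T[:,:2]*1000).astype(np.float32)))
for t in ['broad_key_mid','round_key_mid','slim_key_mid']:
    for q in bot.tip_of('wrist',t)[:1]: print(t,round(q['score'],2),np.round(q['centre'],1),plane(c,*q['centre'],.089,True).round(4))
a=cv2.imread('pics/w1.png'); cv2.imwrite('pics/w1z.png',cv2.resize(a[100:260,270:430],None,fx=3.7,fy=3.7,interpolation=cv2.INTER_CUBIC))
E
```

```text
ledge z -0.0004403103256569729
stand 5429 0.04959648694019281 ((487.3447570800781, 164.25413513183594), (71.16874694824219, 200.43255615234375), 5.298555850982666)
377 0.1294 all ((480.1236877441406, 226.7315673828125), (11.024256706237793, 43.26877975463867), 5.832801342010498) top 315 [0.4809 0.2262] ((480.8626403808594, 226.19898986816406), (9.662256240844727, 42.0589599609375), 5.832801342010498)
198 0.1136 all ((486.4478454589844, 164.41598510742188), (11.6444730758667, 20.895891189575195), 4.104719161987305) top 124 [0.4869 0.1648] ((486.9674072265625, 163.98049926757812), (10.265270233154297, 20.045923233032227), 5.995147228240967)
208 0.0905 all ((492.72613525390625, 103.84635162353516), (12.270002365112305, 36.310142517089844), 5.576086521148682) top 117 [0.4927 0.1039] ((493.612060546875, 102.7476806640625), (10.583391189575195, 27.347997665405273), 2.4660043716430664)
broad_key_mid 0.7 [139.4 332.7] [0.48   0.2258 0.089 ]
round_key_mid 0.53 [225.5 335. ] [0.4955 0.1076 0.089 ]
slim_key_mid 0.76 [189.  334.2] [0.4887 0.1596 0.089 ]
```

View pics/w1z.png

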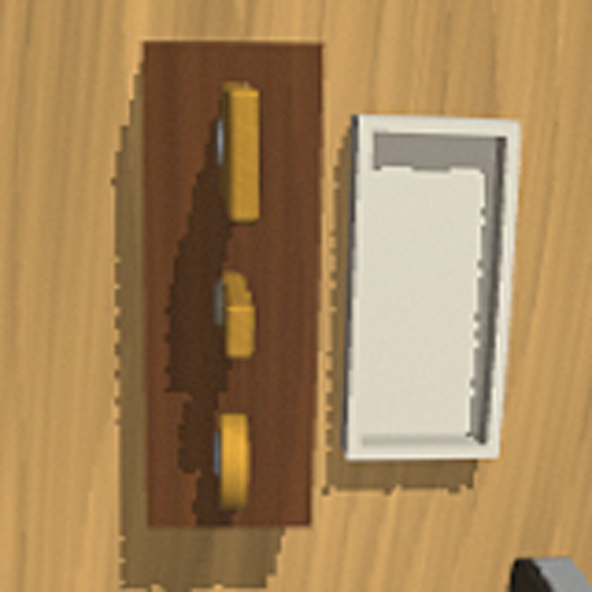

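```bash
python3 -m inch '[{"dx":-46,"dy":-2,"dz":0,"rx":0,"ry":0,"rz":0,"hand":-1},{"dx":-46,"dy":-2,"dz":0,"rx":0,"ry":0,"rz":0,"hand":-1},{"dx":-46,"dy":-2,"dz":0,"rx":0,"ry":0,"rz":0,"hand":-1},{"dx":-46,"dy":-2,"dz":0,"rx":0,"ry":0,"rz":0,"hand":-1},{"dx":-46,"dy":-2,"dz":0,"rx":0,"ry":0,"rz":0,"hand":-1},{"dx":-46,"dy":-2,"dz":0,"rx":0,"ry":0,"rz":0,"hand":-1},{"dx":-46,"dy":-2,"dz":0,"rx":0,"ry":0,"rz":0,"hand":-1},{"dx":-46,"dy":-2,"dz":0,"rx":0,"ry":0,"rz":0,"hand":-1},{"dx":-46,"dy":-2,"dz":0,"rx":0,"ry":0,"rz":0,"hand":-1},{"dx":-46,"dy":-2,"dz":0,"rx":0,"ry":0,"rz":0,"hand":-1}]' && python3 -m inch '[{"dx":-46,"dy":-2,"dz":0,"rx":0,"ry":0,"rz":0,"hand":0},{"dx":-40,"dy":-2,"dz":0,"rx":0,"ry":0,"rz":0,"hand":1},{"dx":0,"dy":0,"dz":0,"rx":0,"ry":0,"rz":0,"hand":1},{"dx":0,"dy":0,"dz":0,"rx":0,"ry":0,"rz":0,"hand":1}]' 20
python3 look.py w2
```

```text
clock: 4.25
position: [0.4862, -0.2734, 0.3513]
tool_rot: [3.141, -0.001, 1.665]
force: [0.5, 1.6, 1.0]
grip_width: 0.0856
clock: 4.65
position: [0.4898, -0.3586, 0.3507]
tool_rot: [-3.141, -0.001, 1.663]
force: [0.4, 0.9, 0.7]
grip_width: 0.028
```

View pics/w2.png

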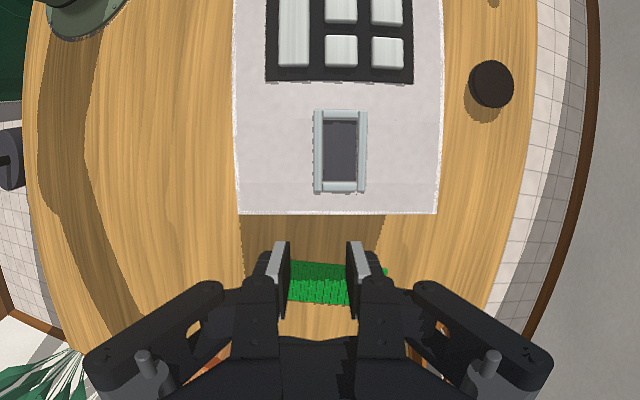

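The slot is clear at (340,151), but the keypad's left half is cut off at the top. I'll measure the slot, then move back along +y.

```bash
python3 - <<'E'
from h import *
import pickle
c=pickle.load(open('w2_c.pkl','rb'));d=np.load('w2_d.npy');W=fcloud(c,d)
m=np.zeros(d.shape,bool); m[95:212,232:445]=1
t=m&(abs(W[...,2]-.18)<.003);print('top z',np.median(W[t][:,2]))
col=m&(W[...,2]>.1825)&(W[...,2]<.19); col[:,:300]=0; col[:,380:]=0
P=W[col]; print('collar',len(P),np.median(P[:,2]),cv2.minAreaRect((P[:,:2]*1000).astype(np.float32)))
fl=m&(W[...,2]<.1795); fl[:, :310]=0; fl[:,370:]=0; fl[:105]=0; fl[197:]=0
P=W[fl]; print('flap',len(P),np.median(P[:,2]),cv2.minAreaRect((P[:,:2]*1000).astype(np.float32)))
for q in bot.tip_of('wrist','slot')[:1]: print(q,plane(c,*q['centre'],.185,True))
E
python3 -m inch '[{"dx":40,"dy":0,"dz":0,"rx":0,"ry":0,"rz":0,"hand":1},{"dx":40,"dy":0,"dz":0,"rx":0,"ry":0,"rz":0,"hand":1},{"dx":40,"dy":0,"dz":0,"rx":0,"ry":0,"rz":0,"hand":1},{"dx":0,"dy":0,"dz":0,"rx":0,"ry":0,"rz":0,"hand":1},{"dx":0,"dy":0,"dz":0,"rx":0,"ry":0,"rz":0,"hand":1}]'
python3 look.py w3
```

```text
top z 0.1795218369404289
collar 1982 0.18444735729202272 ((508.6127624511719, -321.1644287109375), (54.56761932373047, 82.15115356445312), 5.402894973754883)
flap 2761 0.1780145650911506 ((513.913330078125, -330.1123046875), (69.52344512939453, 112.04813385009766), 5.074453353881836)
{'centre': [153.9, 338.4], 'score': 0.71} [ 0.50729984 -0.32458832  0.185     ]
clock: 5.25
position: [0.4791, -0.2374, 0.3518]
tool_rot: [3.14, -0.001, 1.667]
force: [-0.1, 0.9, -0.1]
grip_width: -0.0003
```

View pics/w3.png

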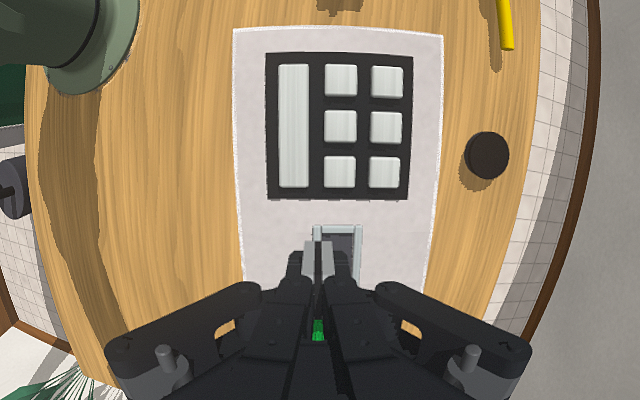

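All seven keys are now visible: the bar at (294,125), the front column at x≈341 and the rear column at x≈387. Measuring them.

```bash
python3 - <<'E'
from h import *
import pickle
c=pickle.load(open('w3_c.pkl','rb'));d=np.load('w3_d.npy');W=fcloud(c,d)
m=np.zeros(d.shape,bool); m[50:202,262:415]=1
k=m&(W[...,2]>.188)&(W[...,2]<.196)
n,l,s,_=cv2.connectedComponentsWithStats(k.astype(np.uint8))
for i in range(1,n):
    if s[i,4]>200:
        P=W[l==i]; print(s[i], np.median(P[:,2]).round(4),np.round(cv2.minAreaRect((P[:,:2]*1000).astype(np.float32))[0],1),np.round(cv2.minAreaRect((P[:,:2]*1000).astype(np.float32))[1:][0],1))
for t in ['rear_left_top','front_right_top','rear_middle_top','bar_top']:
    for q in bot.tip_of('wrist',t)[:1]: print(t,round(q['score'],2),np.round(q['centre'],1),plane(c,*q['centre'],.192,True).round(4))
print(bot.observe()['clock'],bot.observe()['position'],bot.observe()['tool_rot'])
E
```

```text
[ 278   63   31  125 3726] 0.1915 [ 449.3 -178.9] [ 29.9 124.2]
[ 324   64   34   33 1029] 0.1915 [ 491.1 -129.6] [32.2 32. ]
[371  66  33  33 985] 0.1914 [ 536.8 -125.6] [32.7 32. ]
[ 324  110   33   33 1029] 0.1915 [ 495.2 -175.1] [31.6 31.8]
[370 111  33  34 982] 0.1914 [ 540.7 -171.2] [32.7 32.3]
[ 323  156   33   32 1005] 0.1914 [ 499.3 -220.4] [32.5 31.8]
[369 157  31  31 922] 0.1914 [ 545.  -216.1] [31.9 31.1]
rear_left_top 0.7 [ 83.4 389.5] [ 0.5389 -0.127   0.192 ]
front_right_top 0.61 [172.9 337.7] [ 0.4977 -0.2215  0.192 ]
rear_middle_top 0.78 [127.5 387.1] [ 0.5414 -0.1709  0.192 ]
bar_top 0.61 [125.6 294.7] [ 0.4513 -0.1788  0.192 ]
5.5 [ 0.47829342 -0.24029391  0.35125699] [-3.14135544e+00  3.12903997e-04  1.66160901e+00]
```

```bash
python3 -m inch '[{"dx":22,"dy":14,"dz":25,"rx":0,"ry":0,"rz":0,"hand":1},{"dx":22,"dy":14,"dz":25,"rx":0,"ry":0,"rz":0,"hand":1},{"dx":22,"dy":14,"dz":25,"rx":0,"ry":0,"rz":0,"hand":1},{"dx":22,"dy":14,"dz":25,"rx":0,"ry":0,"rz":0,"hand":1},{"dx":21,"dy":13,"dz":25,"rx":0,"ry":0,"rz":0,"hand":1},{"dx":0,"dy":0,"dz":10,"rx":0,"ry":0,"rz":0,"hand":1},{"dx":0,"dy":0,"dz":0,"rx":0,"ry":0,"rz":0,"hand":1},{"dx":0,"dy":0,"dz":0,"rx":0,"ry":0,"rz":0,"hand":1}]'; python3 - <<'E'
from h import *
c=cal('wrist');o=bot.observe();print(o['position'],o['force'])
E
python3 look.py w4
```

```text
clock: 6.3
position: [0.537, -0.1261, 0.2168]
tool_rot: [3.141, 0.001, 1.661]
force: [0.3, 0.3, 1.0]
grip_width: 0.0002
[ 0.53702783 -0.12610054  0.21684425] [0.3465117  0.32198725 1.02950687]
```

View pics/w4.png

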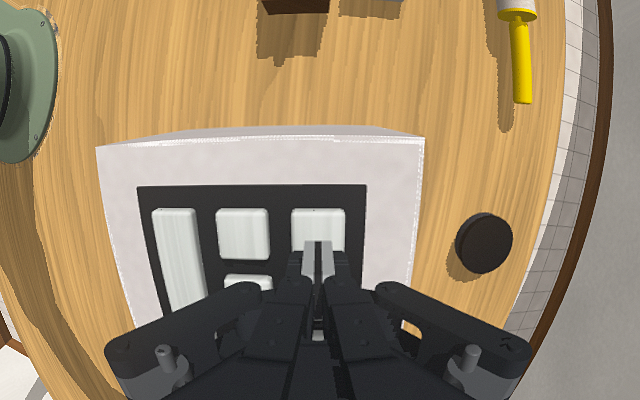

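The closed fingertips are over the rear left key at (318,225). Pressing it.

```bash
python3 -m inch '[{"dx":0,"dy":0,"dz":12,"rx":0,"ry":0,"rz":0,"hand":1},{"dx":0,"dy":0,"dz":12,"rx":0,"ry":0,"rz":0,"hand":1},{"dx":0,"dy":0,"dz":4,"rx":0,"ry":0,"rz":0,"hand":1},{"dx":0,"dy":0,"dz":3,"rx":0,"ry":0,"rz":0,"hand":1},{"dx":0,"dy":0,"dz":2,"rx":0,"ry":0,"rz":0,"hand":1},{"dx":0,"dy":0,"dz":0,"rx":0,"ry":0,"rz":0,"hand":1},{"dx":0,"dy":0,"dz":0,"rx":0,"ry":0,"rz":0,"hand":1}]'
```

```text
clock: 7.05
position: [0.5371, -0.1249, 0.1853]
tool_rot: [3.14, -0.001, 1.662]
force: [-16.7, 5.8, 46.9]
grip_width: -0.0
```

```bash
python3 -m inch '[{"dx":0,"dy":0,"dz":-8,"rx":0,"ry":0,"rz":0,"hand":1},{"dx":0,"dy":0,"dz":-22,"rx":0,"ry":0,"rz":0,"hand":1},{"dx":-31,"dy":-15,"dz":0,"rx":0,"ry":0,"rz":0,"hand":1},{"dx":-30,"dy":-16,"dz":0,"rx":0,"ry":0,"rz":0,"hand":1},{"dx":-30,"dy":-15,"dz":0,"rx":0,"ry":0,"rz":0,"hand":1},{"dx":0,"dy":0,"dz":0,"rx":0,"ry":0,"rz":0,"hand":1},{"dx":0,"dy":0,"dz":0,"rx":0,"ry":0,"rz":0,"hand":1}]'
```

```text
clock: 7.75
position: [0.4995, -0.22, 0.2132]
tool_rot: [-3.142, -0.0, 1.661]
force: [0.4, 0.5, -0.4]
grip_width: -0.0
```

```bash
python3 -m inch '[{"dx":0,"dy":0,"dz":12,"rx":0,"ry":0,"rz":0,"hand":1},{"dx":0,"dy":0,"dz":9,"rx":0,"ry":0,"rz":0,"hand":1},{"dx":0,"dy":0,"dz":4,"rx":0,"ry":0,"rz":0,"hand":1},{"dx":0,"dy":0,"dz":2.5,"rx":0,"ry":0,"rz":0,"hand":1},{"dx":0,"dy":0,"dz":1,"rx":0,"ry":0,"rz":0,"hand":1},{"dx":0,"dy":0,"dz":0,"rx":0,"ry":0,"rz":0,"hand":1},{"dx":0,"dy":0,"dz":0,"rx":0,"ry":0,"rz":0,"hand":1}]'
```

```text
clock: 8.45
position: [0.4999, -0.2186, 0.1857]
tool_rot: [3.141, -0.002, 1.664]
force: [-7.5, 8.9, 27.3]
grip_width: 0.0002
```

```bash
python3 -m inch '[{"dx":0,"dy":0,"dz":-8,"rx":0,"ry":0,"rz":0,"hand":1},{"dx":0,"dy":0,"dz":-20,"rx":0,"ry":0,"rz":0,"hand":1},{"dx":15,"dy":15,"dz":0,"rx":0,"ry":0,"rz":0,"hand":1},{"dx":15,"dy":15,"dz":0,"rx":0,"ry":0,"rz":0,"hand":1},{"dx":15,"dy":15.5,"dz":0,"rx":0,"ry":0,"rz":0,"hand":1},{"dx":0,"dy":0,"dz":0,"rx":0,"ry":0,"rz":0,"hand":1},{"dx":0,"dy":0,"dz":0,"rx":0,"ry":0,"rz":0,"hand":1}]'
```

```text
clock: 9.15
position: [0.5408, -0.1703, 0.2125]
tool_rot: [-3.141, 0.0, 1.664]
force: [0.0, -0.2, -0.9]
grip_width: -0.0
```

```bash
python3 -m inch '[{"dx":0,"dy":0,"dz":12,"rx":0,"ry":0,"rz":0,"hand":1},{"dx":0,"dy":0,"dz":9,"rx":0,"ry":0,"rz":0,"hand":1},{"dx":0,"dy":0,"dz":4,"rx":0,"ry":0,"rz":0,"hand":1},{"dx":0,"dy":0,"dz":2.5,"rx":0,"ry":0,"rz":0,"hand":1},{"dx":0,"dy":0,"dz":1,"rx":0,"ry":0,"rz":0,"hand":1},{"dx":0,"dy":0,"dz":0,"rx":0,"ry":0,"rz":0,"hand":1},{"dx":0,"dy":0,"dz":0,"rx":0,"ry":0,"rz":0,"hand":1}]'
```

```text
clock: 9.85
position: [0.5404, -0.171, 0.1856]
tool_rot: [3.141, -0.001, 1.662]
force: [-12.9, 3.6, 33.4]
grip_width: 0.0003
```

```bash
python3 -m inch '[{"dx":0,"dy":0,"dz":-8,"rx":0,"ry":0,"rz":0,"hand":1},{"dx":0,"dy":0,"dz":-20,"rx":0,"ry":0,"rz":0,"hand":1},{"dx":0,"dy":-31,"dz":0,"rx":0,"ry":0,"rz":0,"hand":1},{"dx":0,"dy":-31,"dz":0,"rx":0,"ry":0,"rz":0,"hand":1},{"dx":0,"dy":-30,"dz":0,"rx":0,"ry":0,"rz":0,"hand":1},{"dx":0,"dy":0,"dz":0,"rx":0,"ry":0,"rz":0,"hand":1},{"dx":0,"dy":0,"dz":0,"rx":0,"ry":0,"rz":0,"hand":1}]'
```

```text
clock: 10.55
position: [0.4493, -0.1791, 0.2125]
tool_rot: [3.141, -0.0, 1.662]
force: [-0.5, -0.2, 0.3]
grip_width: -0.0001
```

```bash
python3 -m inch '[{"dx":0,"dy":0,"dz":12,"rx":0,"ry":0,"rz":0,"hand":1},{"dx":0,"dy":0,"dz":9,"rx":0,"ry":0,"rz":0,"hand":1},{"dx":0,"dy":0,"dz":4,"rx":0,"ry":0,"rz":0,"hand":1},{"dx":0,"dy":0,"dz":2.5,"rx":0,"ry":0,"rz":0,"hand":1},{"dx":0,"dy":0,"dz":1,"rx":0,"ry":0,"rz":0,"hand":1},{"dx":0,"dy":0,"dz":0,"rx":0,"ry":0,"rz":0,"hand":1},{"dx":0,"dy":0,"dz":0,"rx":0,"ry":0,"rz":0,"hand":1}]'
```

```text
clock: 11.25
position: [0.4498, -0.1789, 0.1852]
tool_rot: [3.14, -0.001, 1.663]
force: [-12.9, 9.1, 54.8]
grip_width: -0.0002
```

```bash
python3 -m inch '[{"dx":0,"dy":0,"dz":-8,"rx":0,"ry":0,"rz":0,"hand":1},{"dx":0,"dy":0,"dz":-40,"rx":0,"ry":0,"rz":0,"hand":1},{"dx":40,"dy":7,"dz":-15,"rx":0,"ry":0,"rz":0,"hand":1},{"dx":40,"dy":7,"dz":0,"rx":0,"ry":0,"rz":0,"hand":0},{"dx":40,"dy":7,"dz":0,"rx":0,"ry":0,"rz":0,"hand":0},{"dx":40,"dy":7,"dz":0,"rx":0,"ry":0,"rz":0,"hand":0},{"dx":40,"dy":7,"dz":0,"rx":0,"ry":0,"rz":0,"hand":0},{"dx":40,"dy":7,"dz":0,"rx":0,"ry":0,"rz":0,"hand":0},{"dx":40,"dy":7,"dz":0,"rx":0,"ry":0,"rz":0,"hand":0},{"dx":40,"dy":7,"dz":0,"rx":0,"ry":0,"rz":0,"hand":0}]'; python3 -m inch '[{"dx":40,"dy":7,"dz":0,"rx":0,"ry":0,"rz":0,"hand":0},{"dx":40,"dy":6,"dz":0,"rx":0,"ry":0,"rz":0,"hand":0},{"dx":0,"dy":0,"dz":0,"rx":0,"ry":0,"rz":0,"hand":0},{"dx":0,"dy":0,"dz":0,"rx":0,"ry":0,"rz":0,"hand":0}]'; python3 look.py w5
```

```text
clock: 12.25
position: [0.4755, 0.1466, 0.2463]
tool_rot: [-3.141, 0.0, 1.663]
force: [1.1, -0.2, -0.0]
grip_width: 0.0426
clock: 12.65
position: [0.481, 0.2261, 0.2459]
tool_rot: [-3.141, 0.001, 1.664]
force: [-0.2, -0.5, 0.1]
grip_width: 0.0427
```

View pics/w5.png

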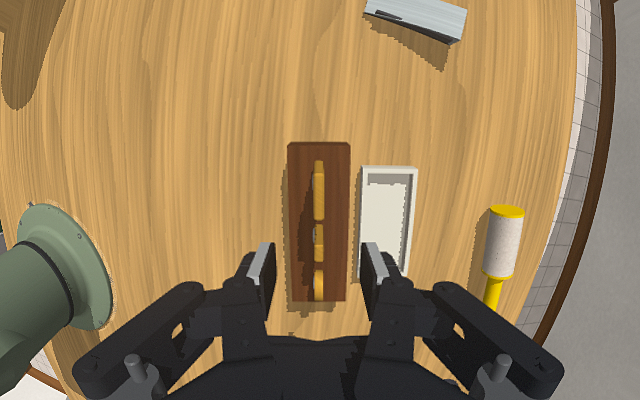

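The fingers straddle the tag row (319,190), with clearance on both sides. Descending.

```bash
python3 -m inch '[{"dx":0,"dy":0,"dz":35,"rx":0,"ry":0,"rz":0,"hand":0},{"dx":0,"dy":0,"dz":35,"rx":0,"ry":0,"rz":0,"hand":0},{"dx":0,"dy":0,"dz":30,"rx":0,"ry":0,"rz":0,"hand":0},{"dx":0,"dy":0,"dz":25,"rx":0,"ry":0,"rz":0,"hand":0},{"dx":0,"dy":0,"dz":20,"rx":0,"ry":0,"rz":0,"hand":0},{"dx":0,"dy":0,"dz":10,"rx":0,"ry":0,"rz":0,"hand":0},{"dx":0,"dy":0,"dz":0,"rx":0,"ry":0,"rz":0,"hand":0},{"dx":0,"dy":0,"dz":0,"rx":0,"ry":0,"rz":0,"hand":0}]'; python3 look.py w6
```

```text
clock: 13.5
position: [0.4817, 0.2252, 0.0925]
tool_rot: [3.141, -0.0, 1.662]
force: [1.2, -0.0, -0.0]
grip_width: 0.043
```

View pics/w6.png

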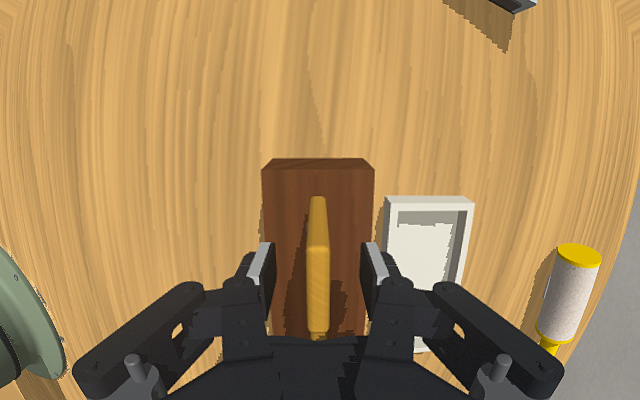

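The tag is centred between the pads at (318,260). Closing.

```bash
python3 -m inch '[{"dx":0,"dy":0,"dz":0,"rx":0,"ry":0,"rz":0,"hand":0.5},{"dx":0,"dy":0,"dz":0,"rx":0,"ry":0,"rz":0,"hand":1},{"dx":0,"dy":0,"dz":0,"rx":0,"ry":0,"rz":0,"hand":1},{"dx":0,"dy":0,"dz":0,"rx":0,"ry":0,"rz":0,"hand":1},{"dx":0,"dy":0,"dz":0,"rx":0,"ry":0,"rz":0,"hand":1},{"dx":0,"dy":0,"dz":0,"rx":0,"ry":0,"rz":0,"hand":1}]' 50
```

```text
clock: 14.15
position: [0.4816, 0.2259, 0.0925]
tool_rot: [3.141, -0.001, 1.663]
force: [-1.3, -0.1, 8.3]
grip_width: 0.0098
```

```bash
python3 -m inch '[{"dx":0,"dy":0,"dz":-5,"rx":0,"ry":0,"rz":0,"hand":1},{"dx":0,"dy":0,"dz":-10,"rx":0,"ry":0,"rz":0,"hand":1},{"dx":0,"dy":0,"dz":-15,"rx":0,"ry":0,"rz":0,"hand":1},{"dx":0,"dy":0,"dz":-20,"rx":0,"ry":0,"rz":0,"hand":1},{"dx":0,"dy":0,"dz":-35,"rx":0,"ry":0,"rz":0,"hand":1},{"dx":0,"dy":0,"dz":-40,"rx":0,"ry":0,"rz":0,"hand":1},{"dx":0,"dy":0,"dz":-40,"rx":0,"ry":0,"rz":0,"hand":1},{"dx":0,"dy":0,"dz":-40,"rx":0,"ry":0,"rz":0,"hand":1},{"dx":0,"dy":0,"dz":-35,"rx":0,"ry":0,"rz":0,"hand":1},{"dx":0,"dy":0,"dz":0,"rx":0,"ry":0,"rz":0,"hand":1}]'; python3 look.py w7; python3 - <<'E'
from h import *
for n in ['side','scene']:
    p,d=bot.grab_frame(n); cv2.imwrite(f'pics/{n}7.png',p[:,:,::-1])
E
```

```text
clock: 15.15
position: [0.4826, 0.2258, 0.3365]
tool_rot: [3.136, -0.004, 1.662]
force: [1.0, 0.1, -3.0]
grip_width: 0.0091
```

View pics/w7.png

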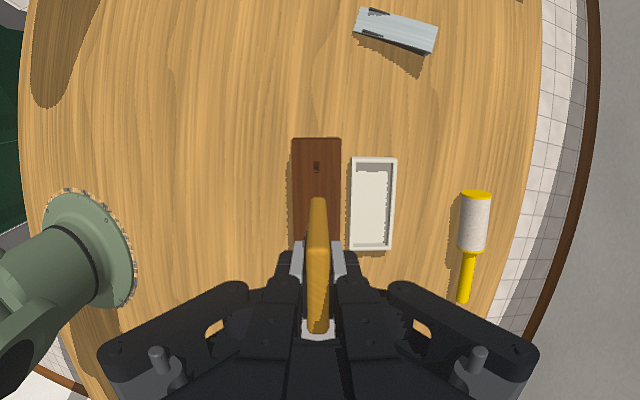

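View pics/scene7.png

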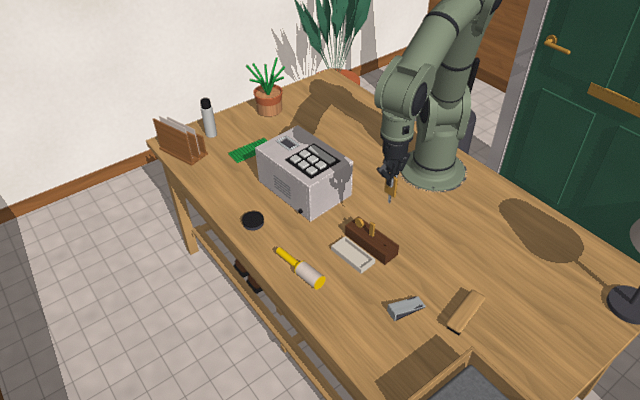

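The key is held upright at the top of the tag. Its empty hole shows at (316,167) and the other keys are still in the stand. Moving over the slot.

```bash
python3 -m inch '[{"dx":-30,"dy":-2,"dz":0,"rx":0,"ry":0,"rz":0,"hand":1},{"dx":-42,"dy":-2,"dz":0,"rx":0,"ry":0,"rz":0,"hand":1},{"dx":-42,"dy":-2,"dz":0,"rx":0,"ry":0,"rz":0,"hand":1},{"dx":-42,"dy":-2,"dz":0,"rx":0,"ry":0,"rz":0,"hand":1},{"dx":-42,"dy":-2,"dz":0,"rx":0,"ry":0,"rz":0,"hand":1},{"dx":-42,"dy":-2,"dz":0,"rx":0,"ry":0,"rz":0,"hand":1},{"dx":-42,"dy":-2,"dz":0,"rx":0,"ry":0,"rz":0,"hand":1},{"dx":-42,"dy":-2,"dz":0,"rx":0,"ry":0,"rz":0,"hand":1},{"dx":-42,"dy":-2,"dz":0,"rx":0,"ry":0,"rz":0,"hand":1},{"dx":-42,"dy":-2,"dz":0,"rx":0,"ry":0,"rz":0,"hand":1}]'; python3 -m inch '[{"dx":-42,"dy":-1,"dz":0,"rx":0,"ry":0,"rz":0,"hand":1},{"dx":-42,"dy":-1,"dz":0,"rx":0,"ry":0,"rz":0,"hand":1},{"dx":-36,"dy":-1,"dz":0,"rx":0,"ry":0,"rz":0,"hand":1},{"dx":-20,"dy":0,"dz":0,"rx":0,"ry":0,"rz":0,"hand":1},{"dx":0,"dy":0,"dz":0,"rx":0,"ry":0,"rz":0,"hand":1},{"dx":0,"dy":0,"dz":0,"rx":0,"ry":0,"rz":0,"hand":1}]'; python3 look.py w8; python3 - <<'E'
from h import *
p,d=bot.grab_frame('side'); cv2.imwrite('pics/side8.png',p[:,:,::-1]);
print(bot.observe()['position'])
E
```

```text
clock: 16.3
position: [0.498, -0.1839, 0.3306]
tool_rot: [-3.139, -0.0, 1.663]
force: [0.3, 0.6, -2.8]
grip_width: 0.009
clock: 16.9
position: [0.508, -0.3222, 0.3304]
tool_rot: [-3.139, -0.001, 1.662]
force: [-0.1, 0.6, -3.4]
grip_width: 0.0093
[ 0.50858839 -0.32120822  0.33102663]
```

View pics/w8.png

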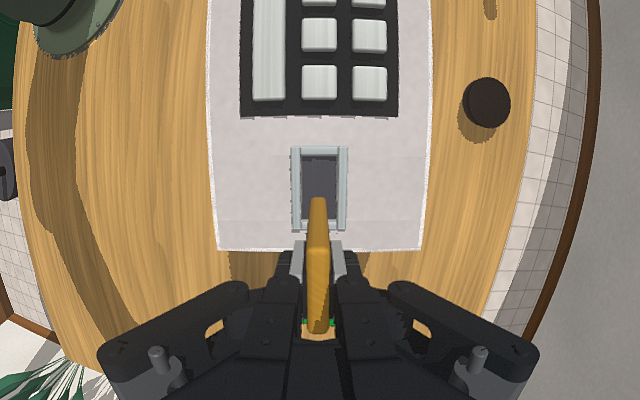

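View pics/side8.png

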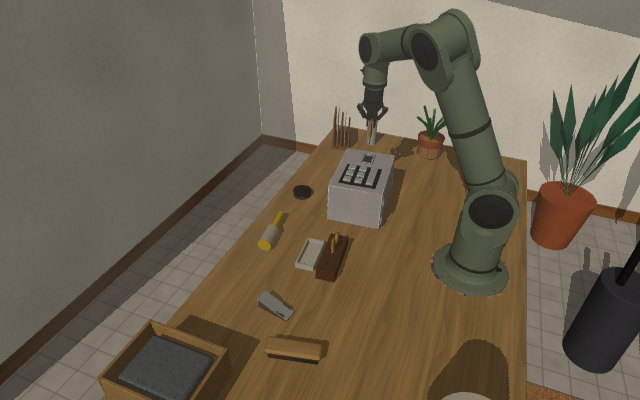

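Position is right: the tag and blade are over the slot at (319,190). Lowering in two stages and watching the force.

```bash
python3 -m inch '[{"dx":0,"dy":0,"dz":25,"rx":0,"ry":0,"rz":0,"hand":1},{"dx":0,"dy":0,"dz":25,"rx":0,"ry":0,"rz":0,"hand":1},{"dx":0,"dy":0,"dz":20,"rx":0,"ry":0,"rz":0,"hand":1},{"dx":0,"dy":0,"dz":10,"rx":0,"ry":0,"rz":0,"hand":1},{"dx":0,"dy":0,"dz":10,"rx":0,"ry":0,"rz":0,"hand":1},{"dx":0,"dy":0,"dz":0,"rx":0,"ry":0,"rz":0,"hand":1},{"dx":0,"dy":0,"dz":0,"rx":0,"ry":0,"rz":0,"hand":1}]'; python3 look.py w9
```

```text
clock: 17.7
position: [0.5088, -0.3222, 0.2424]
tool_rot: [3.141, 0.0, 1.663]
force: [-0.8, -0.1, -2.8]
grip_width: 0.0094
```

View pics/w9.png

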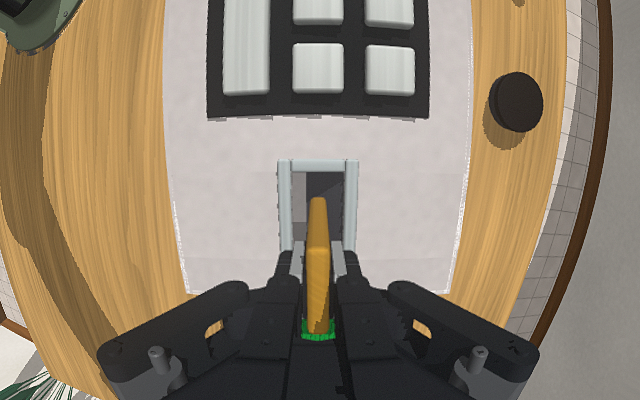

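The blade is in the opening, the flap has begun to tilt and the force is normal. Continuing.

```bash
python3 -m inch '[{"dx":0,"dy":0,"dz":10,"rx":0,"ry":0,"rz":0,"hand":1},{"dx":0,"dy":0,"dz":10,"rx":0,"ry":0,"rz":0,"hand":1},{"dx":0,"dy":0,"dz":10,"rx":0,"ry":0,"rz":0,"hand":1},{"dx":0,"dy":0,"dz":10,"rx":0,"ry":0,"rz":0,"hand":1},{"dx":0,"dy":0,"dz":8,"rx":0,"ry":0,"rz":0,"hand":1},{"dx":0,"dy":0,"dz":0,"rx":0,"ry":0,"rz":0,"hand":1},{"dx":0,"dy":0,"dz":0,"rx":0,"ry":0,"rz":0,"hand":1}]'; python3 look.py w10
```

```text
clock: 18.45
position: [0.5086, -0.3223, 0.1938]
tool_rot: [-3.141, 0.0, 1.663]
force: [-1.3, 0.3, -3.0]
grip_width: 0.0095
```

View pics/w10.png

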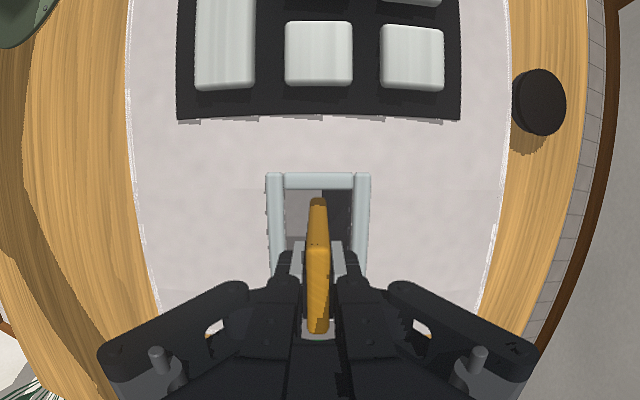

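The tag is halfway in and centred. Releasing.

```bash
python3 -m inch '[{"dx":0,"dy":0,"dz":0,"rx":0,"ry":0,"rz":0,"hand":0.2},{"dx":0,"dy":0,"dz":0,"rx":0,"ry":0,"rz":0,"hand":0.2},{"dx":0,"dy":0,"dz":0,"rx":0,"ry":0,"rz":0,"hand":0.2},{"dx":0,"dy":0,"dz":0,"rx":0,"ry":0,"rz":0,"hand":0.2},{"dx":0,"dy":0,"dz":0,"rx":0,"ry":0,"rz":0,"hand":0.2}]' 20; python3 look.py w11
```

```text
clock: 19.0
position: [0.5087, -0.3222, 0.1939]
tool_rot: [3.141, 0.0, 1.663]
force: [0.5, -0.3, -0.4]
grip_width: 0.0341
```

View pics/w11.png

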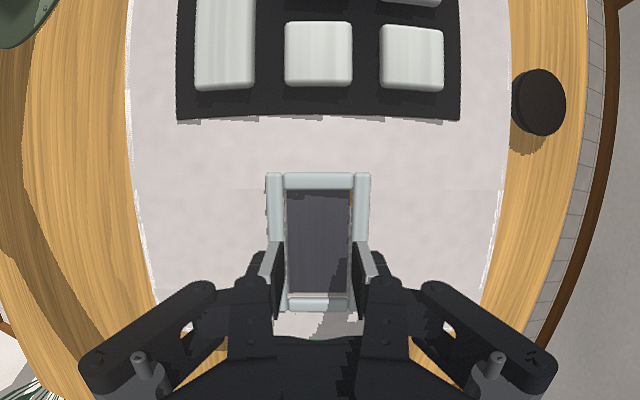

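The key has dropped out of view and the flap looks shut. A thin tan streak shows at about (350,200), so I'll retreat and take a closer look.

```bash
python3 -m inch '[{"dx":0,"dy":0,"dz":-10,"rx":0,"ry":0,"rz":0,"hand":0.2},{"dx":0,"dy":0,"dz":-25,"rx":0,"ry":0,"rz":0,"hand":0.2},{"dx":0,"dy":0,"dz":-35,"rx":0,"ry":0,"rz":0,"hand":0.2},{"dx":-15,"dy":0,"dz":-35,"rx":0,"ry":0,"rz":0,"hand":0.2},{"dx":-30,"dy":0,"dz":-20,"rx":0,"ry":0,"rz":0,"hand":0.2},{"dx":0,"dy":0,"dz":0,"rx":0,"ry":0,"rz":0,"hand":0.2},{"dx":0,"dy":0,"dz":0,"rx":0,"ry":0,"rz":0,"hand":0.2}]'; python3 look.py w12; python3 - <<'E'
from h import *
import pickle
c=pickle.load(open('w12_c.pkl','rb'));d=np.load('w12_d.npy');W=fcloud(c,d)
a=cv2.imread('pics/w12.png'); 
f=cv2.resize(a[60:260,220:460],None,fx=3,fy=3,interpolation=cv2.INTER_CUBIC); cv2.imwrite('pics/w12z.png',f)
yaw=np.radians(5.3); R2=np.array([[np.cos(yaw),np.sin(yaw)],[-np.sin(yaw),np.cos(yaw)]])
L=(W[...,:2]-np.array([.5087,-.3215]))@R2.T
for x in (-.014,-.007,0,.007,.014):
    print(x,[round(float(np.median(W[...,2][(abs(L[...,0]-x)<.003)&(abs(L[...,1]-y)<.004)])),4) for y in (-.028,-.015,0,.015,.028)])
print(bot.observe()['clock'])
for n in ['scene','side']:
    p,d=bot.grab_frame(n); cv2.imwrite(f'pics/{n}12.png',p[:,:,::-1])
    e=cv2.imread(f'pics/{n}0.png').astype(int)
E
```

```text
clock: 19.75
position: [0.5126, -0.3674, 0.3193]
tool_rot: [3.141, 0.0, 1.662]
force: [-0.6, -0.2, -0.7]
grip_width: 0.034
-0.014 [0.412, 0.1779, 0.1779, 0.178, 0.1778]
-0.007 [0.4184, 0.1777, 0.1779, 0.1777, 0.1778]
0 [0.1777, 0.1778, 0.1778, 0.1779, 0.4615]
0.007 [0.4177, 0.1776, 0.178, 0.1778, 0.1779]
0.014 [0.4092, 0.1776, 0.1778, 0.1778, 0.1778]
19.8
```

View pics/w12z.png

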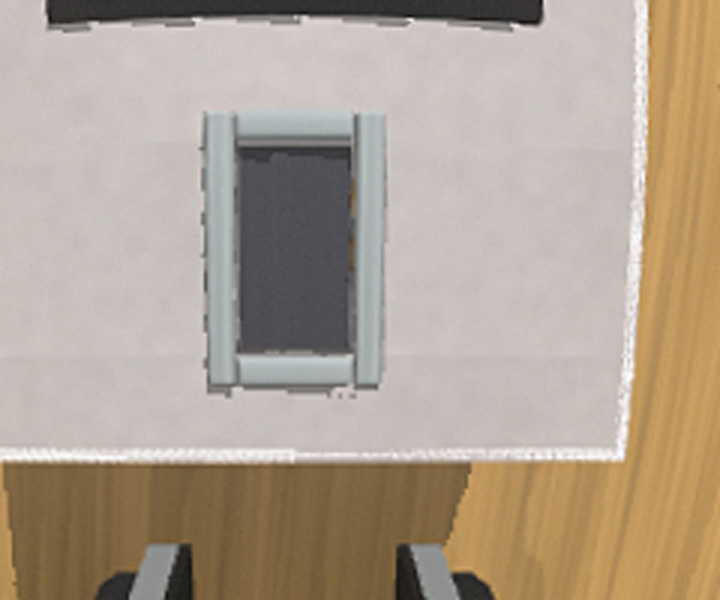

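View pics/scene12.png

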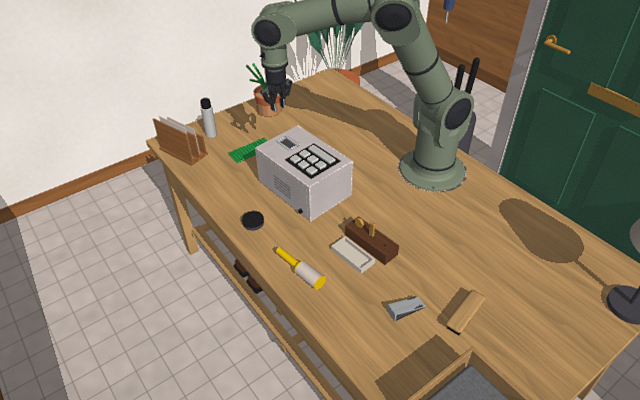

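The flap is flat at z=0.178, the same as before posting. Some brass shows through the hinge gap, so I'll check how deep it lies.

```bash
python3 - <<'E'
from h import *
import pickle
for n in ['w12','w11']:
    c=pickle.load(open(n+'_c.pkl','rb'));d=np.load(n+'_d.npy');W=fcloud(c,d)
    a=cv2.imread(f'pics/{n}.png').astype(int)
    m=(a[...,2]-a[...,0]>60); m2=np.zeros_like(m); 
    if n=='w12': m2[100:185,330:345]=1
    else: m2[180:250,340:356]=1
    for r,cc in np.argwhere(m&m2)[:12]: print(n,r,cc,a[r,cc],W[r,cc].round(3))
# other keys and keypad
c=cal('wrist'); print(bot.observe()['force'],bot.observe()['position'])
E
```

```text
w12 125 337 [ 52  89 115] [ 0.535 -0.309  0.019]
w12 126 337 [ 59  95 120] [ 0.535 -0.31   0.019]
w11 191 350 [ 55  94 119] [ 0.544 -0.328  0.018]
w11 192 350 [ 54  93 119] [ 0.544 -0.328  0.02 ]
w11 193 350 [ 55  93 119] [ 0.544 -0.33   0.018]
w11 194 350 [ 55  93 120] [ 0.544 -0.33   0.02 ]
w11 195 350 [ 55  95 121] [ 0.544 -0.332  0.019]
w11 196 350 [ 55  93 119] [ 0.544 -0.333  0.018]
w11 197 350 [ 56  94 119] [ 0.544 -0.334  0.019]
w11 198 350 [ 49  91 115] [ 0.544 -0.335  0.019]
w11 199 350 [ 54  92 119] [ 0.545 -0.336  0.019]
w11 200 350 [ 54  94 118] [ 0.544 -0.337  0.021]
w11 201 350 [ 52 106 139] [ 0.545 -0.338  0.02 ]
w11 202 350 [ 45 104 139] [ 0.545 -0.339  0.02 ]
[-0.00383312 -0.05853665 -0.36212133] [ 0.51280243 -0.36605053  0.31831617]
```

The brass is at z≈0.02, so the key is lying on the cabinet floor. The robot is clear of everything, so I'll hand in.

```bash
python3 -c "
from workcell import bot
print(bot.job_done())"
```

```text
the job is handed in; nothing more can be done
None
```

The return code is entered, the broad-tag key is inside the cabinet and the flap is shut. I handed the job in at about 20 s of the 64 s allowed.

- **Keypad:** I pressed rear left, front right, rear middle and then the bar. Each press reached the bottom stop: the tool stopped about 185–186 mm above the ledge with 27–55 N vertical force. I lifted about 27 mm clear before each next key. Fingertip positions matched the measured key centres to about 1–2 mm, so no other key should have been touched. I had no direct reading of how far each key moved.
- **Key:** I took the broad-tag key from the stand, lowered it halfway through the slot and released it.
- **Last checks:**
  - The flap reads flat at z ≈ 0.178 m, the same as before posting.
  - Through the hinge gap, brass shows at z ≈ 0.02 m, so the key is on the cabinet floor.
  - The final scene picture shows the other two keys in the stand and the other items apparently unmoved. I judged that by eye.
  - The robot ended clear, with a contact force near zero.
- **Less certain:** Two bottom-stop presses passed 40 N at the wrist, 47 N on rear left and 55 N on the bar. They were made with the fingertips, not the arm or gripper body, and were well under the 120 N wrist limit.

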